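# Return one optical filter to its rack and present the next to the inspection camera

### The arm

A 7-joint arm with a two-finger parallel gripper is mounted at the origin on the work surface. World frame = base frame: x ahead of the robot, y to its left, z up, the work surface at z = 0. Lengths are in m, angles in rad, forces in N, time in s.
With the tool pointing down it reaches from about 0.425 to 0.925 m from the base axis. Payload 6.8 kg.
Tool frame: the origin (TCP) lies midway between the tips of the shut fingers; the grasp point (between the pads) lies 19 mm behind it (grip_point_offset is the z of the grasp point in the tool frame, in m); z points along the fingers, y is the line along which they close (so a half turn about z gives the same grasp; the last joint's range is limited). The gripper opens to 85 mm and grips with 20 to 120 N. Pads are 22 mm wide; open, the fingers measure 114 mm over their backs; the gripper's body (76 mm by 85 mm) begins 54 mm behind the grasp point. The pads swing forward as they close: fully open they stand 13 mm farther back than shut.
Start: joints at [-1.257, 0.477, 0.022, 1.555, -0.011, 1.109, -0.083], TCP at [0.276, 0.616, 0.231] pointing down, gripper open.
Joint ranges: [-2.96, 2.96], [-0.34, 2.1], [-1.41, 1.46], [0.24, 2.44], [-1.37, 4.51], [0.17, 1.92], [-2.96, 2.96]. Speed limits (rad/s): [2.39, 2.39, 3.14, 3.14, 3.14, 3.14, 3.14].

### API

Orientations are given as a rotation vector (axis times angle).
In Python, from bench import get_obs, grab_frame, calibration, hand_in, grip_point_offset gives the robot as it stands.
- The arm moves only by the shell command python3 -m pendant 'ROWS' [OPENING] [FORCE]. ROWS is a JSON object of lists of equal length, an entry for each row: "translation": the shift along the world's x, y, z in units of 25 mm (1.0 is 25 mm), a list of three; "delta_rot": the turn, a rotation vector about the world's x, y, z in units of 5 degrees (1.0 is 5 degrees), a list of three. In form: {"translation": [[dx, dy, dz], ...], "delta_rot": [[rx, ry, rz], ...]}. A call has 1 to 12 rows; each row is the pose to reach, as a shift and turn from the pose commanded when the call began; what a row does not reach only later rows make up. A row lasts 1/8 s, in which the tool goes at most 62.5 mm and 10.7 degrees, less where a joint would pass 70% of its speed; a pose out of reach is approached as far as the arm can. A call with a gripper value outside its range is refused whole. OPENING is the opening, from 0 (shut) to 1 (fully open), set as the call begins (- or left out, the last holds). The fingers move at their own pace and stop on an object; FORCE is the grip in N (left out, the last holds). Time passes only in rows, so rows that repeat a pose let the fingers close. It gives the time, the measured TCP pose, the force, the opening and the grip force at its end, in the units of the state.
- get_obs(): the state, without advancing time (a new reading comes with each control period).
- grab_frame(name): name is "scene" or "top"; returns (picture, depth): 480x640x3 uint8, red, green, blue; 480x640 float32, m along the optical axis (not along the pixel's ray), 0 where there is no reading.
- calibration(name): a dict with "K" (3x3 intrinsics, pixels), "rvec" (rotation vector, rad) and "tvec" (3), from world to camera coordinates, as OpenCV has them. Camera axes: x right, y down, z forward; pixel columns grow to the right and rows downward; lengths in m; the calibration is good to about 2 mm. A picture is of the moment at which its call begins. calibration takes no time and is no camera call.
- hand_in(): hands the job in; it is judged then, once.
The state is a dict: "clock": time; "joints": joint angles; "qvel": joint speeds; "tau": joint torques, N m; "tcp_pos": TCP position; "orientation": TCP orientation; "contact_force": force on the tool from outside, world axes, zero at the start; "moment": the same for the moment, N m; "grip_width": finger opening in m; "gripper_force": force on a finger pad.
Only numpy, scipy, OpenCV 4.12 (cv2) and the standard library are available. Lean on these libraries where they do the work, as an engineer would, in place of code of your own. Each camera call takes 0.05 s, during which the arm holds its last target. There are 200 camera calls.

### The job

Take the blue filter off the easel and lower it on edge into the empty slot of the black rack (the one with white tags), fully seated, and let go of it. Then lift the amber filter out of the rack and hold it in the air at the inspection camera's focus, 12 cm in front of the lens: centred on the lens axis, its face square to the lens, its top edge up and its lower edge level; finish there, still holding it in the gripper. Do not drop a filter, knock the camera, or shift the other two filters, the bottle and the red box.

Things in the scene. Friction and masses are not known exactly. Their poses are not given: they have to be found in the camera images.
- blue_center (a point): BLUE filter: framed filter, aluminium plate 60 wide, 90 tall, 8 thick, about 90 g, with a 48 round blue window and blue strip on its top edge, both faces alike. Point: middle of the plate (45 from lower and top edge). x: face normal, y: along the width, z: lower to top edge. Starts leaning on the easel, top edge towards the robot, 30 deg from upright.
- easel: Grey easel, fixed; base 100 x 90; origin at its underside. The leaning filter's lower edge rests 20 above the bench. Its back board (80 wide) ends 42 up the plate, so the upper 48 of both faces is free to pinch; the ledge has a lip 6 high in front of the plate: draw the filter out along its own z.
- amber_center (a point): AMBER filter: framed filter, aluminium plate 60 wide, 90 tall, 8 thick, about 90 g, with a 48 round amber (orange) window and amber strip on its top edge, both faces alike. Point: middle of the plate (45 from lower and top edge). x: face normal, y: along the width, z: lower to top edge. Starts upright in one of the rack's slots.
- green_center (a point): GREEN filter, a bystander in another slot: framed filter, aluminium plate 60 wide, 90 tall, 8 thick, about 90 g, with a 48 round green window and green strip on its top edge, both faces alike. Point: middle of the plate (45 from lower and top edge). x: face normal, y: along the width, z: lower to top edge. 
- clear_center (a point): WHITE (diffuser) filter, a bystander in another slot: framed filter, aluminium plate 60 wide, 90 tall, 8 thick, about 90 g, with a 48 round white window and white strip on its top edge, both faces alike. Point: middle of the plate (45 from lower and top edge). x: face normal, y: along the width, z: lower to top edge. 
- free_slot (a point): The rack's empty slot, marked by white tags on both side rails. Point: where the middle of a filter seated in it belongs, on the slot's centre line, 45 above the slot floor (57 above the bench). x: across the slot (face normal of a seated filter), y: along the slot, z: up.
- rack: Black slotted rack, fixed, 206 (x) by 90 (y); origin under its middle. Four cross slots at x = -75, -25, 25, 75, each 11 wide, 66 long, floor 12 above the bench, straight to 38, then flared to about 22 wide at 50. Seated filters reach 102 above the bench (upper 52 free), 42 apart face to face, and may lean up to 7 deg.
- cam_focus (a point): Focus of the inspection camera: in the air on the lens axis, 120 in front of the lens, 170 to 230 above the bench. x: along the lens axis from focus to lens (away from the robot and 25 deg up: the camera looks down 25 deg), y: level, sideways, z: square to both, up and leaning towards the robot.
- cam_stand: Camera stand, fixed; origin on the bench straight below the focus. 250 from it along x stands a post (18 diameter, 344 high) on a steel base 100 x 120, carrying the camera on a stiff height slide: beige box 52 square, black lens with a yellow band, white ring (62 diameter) at the lens front.
- cleaner: Clear plastic bottle with red cap, 48 diameter, 95 high, standing; origin at its underside. A bystander.
- partbox: Red closed box 60 x 85 x 36 high; origin at the middle of its underside. A bystander.
There are look-alikes about, which are no part of the job. Leave any turquoise look-alike of the part that bears blue_center alone.

How it is judged:
On the way, in this order (a step that is already met when the one before it is completed fails the run):
1. the blue filter stands seated in the empty slot, let go (horizontal distance between blue_center and free_slot below 0.01 m and z of blue_center in the frame of free_slot between -0.005 and 0.005 m and angle between blue_center's own z axis and vertical below 0.16 rad and contact force between the fingers and blue below 0.05 N), for 0.3 s.
2. the amber filter is lifted clear of the rack in the gripper (height (world z) of amber_center above 0.11 m and contact force between the fingers and amber above 0.5 N), for 0.1 s.
At the end, for the whole second after the job is handed in: Amber held still in the gripper, touching neither camera nor rack: middle within 20 mm of the focus point, face square to the lens and lower edge level within 0.17 rad, top up. Blue at rest, released in the tagged slot: within 10 mm sideways, 5 mm in height, 0.16 rad of upright (all of step 1 and distance between amber_center and cam_focus below 0.02 m and angle between the x axis of amber_center and the x axis of cam_focus, either way round below 0.17 rad and angle between the y axis of amber_center and the y axis of cam_focus, either way round below 0.17 rad and angle between amber_center's own z axis and vertical below 0.8 rad and contact force between the fingers and amber above 0.5 N and contact force between amber and cam_stand below 0.1 N and contact force between amber and rack below 0.1 N and linear speed of each of amber, blue below 0.03 m/s and angular speed of amber below 0.3 rad/s); the arm keeps its last pose, push and grip.
It fails at once if the green or white filter is shifted by more than 20 mm (distance of any of green_center, clear_center from where it was at the start of the episode above 0.02 m).
It fails at once if the bottle or the red box is shifted by more than 20 mm or tipped (distance of any of cleaner, partbox from where it was at the start of the episode above 0.02 m or angle between cleaner's own z axis and vertical above 0.5 rad).
It fails at once if the camera is knocked (more than 5 N, or its focus moved by 5 mm) (contact force between any of the arm, the fingers, amber, blue and cam_stand above 5 N or distance of cam_focus from where it was at the start of the episode above 0.005 m).
It fails at once if the blue filter is dropped (faster than 0.6 m/s out of the fingers) (contact force between the fingers and blue below 0.05 N and linear speed of blue above 0.6 m/s).
It fails at once if the amber filter is dropped (faster than 0.6 m/s out of the fingers) (contact force between the fingers and amber below 0.05 N and linear speed of amber above 0.6 m/s).
It also fails if it takes over 61 s, if anything falls off the work surface, if the arm or the gripper's body presses on something with over 40 N, if the wrist force passes 120 N, or if a joint passes its speed limit or range.

## Working session

There is one attempt and no reset: what is moved stays moved. The work goes in short steps, Python scripts to look and compute and a shell command to move; the robot and the scene stay as the last step left them, time stands still between calls to the robot, and variables do not carry over. Pictures are saved under pics/ and viewed, at most 10 in all, crops included, and the job is handed in when it is done.

```bash
mkdir -p pics; ls; cat > h.py <<'E'
import numpy as np, cv2
from scipy.spatial.transform import Rotation as R
from bench import *
def pts(name,dep):
    c=calibration(name);K=np.array(c['K']);Rm=cv2.Rodrigues(np.array(c['rvec'],float))[0];t=np.array(c['tvec']).ravel()
    v,u=np.mgrid[:480,:640]
    P=np.stack([(u-K[0,2])/K[0,0]*dep,(v-K[1,2])/K[1,1]*dep,dep],-1)
    return (P-t)@Rm
E
python3 - <<'E'
from h import *
for n in ['scene','top']:
    p,d=grab_frame(n); cv2.imwrite(f'pics/{n}0.png',p[...,::-1]); np.savez(f'{n}0.npz',p=p,d=d)
    c=calibration(n);Rm=cv2.Rodrigues(np.array(c['rvec'],float))[0];print(n,-Rm.T@np.array(c['tvec']).ravel(),c['K'][0][0],Rm[2])
o=get_obs();print(o);print(grip_point_offset)
E
```

```text
pics
scene [1.25129151 0.3374906  0.64448698] 441.6711220587007 [-0.73315815 -0.39303116 -0.55498255]
top [ 0.48277397 -0.02720005  1.11726138] 592.5279121243032 [ 0.06366686  0.01315763 -0.99788447]
{'clock': 0.1, 'joints': array([-1.25709649,  0.47772163,  0.02234369,  1.55634757, -0.01151688,
        1.10929154, -0.08315065]), 'qvel': array([-5.06913941e-06, -1.10403512e-03, -5.53155148e-04, -2.38841813e-03,
       -5.25845198e-04, -6.58002280e-05, -7.89408373e-04]), 'tau': array([ 5.84346300e-03, -5.97763002e+01,  1.61450800e+00, -2.81957245e+01,
        1.28842590e-02,  4.98247478e-03, -1.40730981e-05]), 'tcp_pos': array([0.27613591, 0.61535208, 0.23042225]), 'orientation': array([-6.57670314e-01, -3.07173537e+00,  2.54832164e-03]), 'contact_force': array([ 0.15861166, -0.40095708, -0.70209269]), 'moment': array([-0.03544431, -0.05888171, -0.06028652]), 'gripper_force': 0.0, 'grip_width': 0.08540458215771521}
-0.0187
```

View pics/scene0.png

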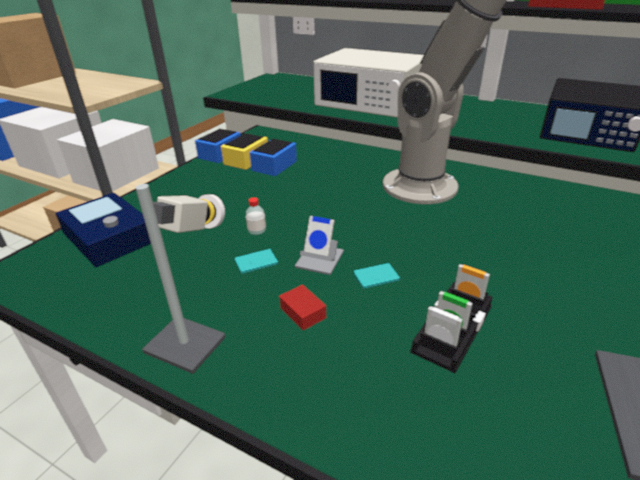

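View pics/top0.png

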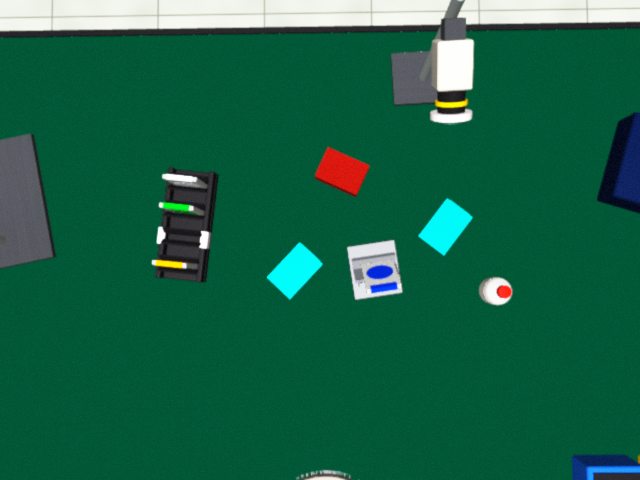

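Scene: blue on the easel at top-view (380,272). In the rack at about (187,225), white is at (182,180), green (178,207), tags (160,235)/(204,240) and amber (170,265). The lens ring is at (451,117). Next I measure these.

```bash
cat > m.py <<'E'
from h import *
np.set_printoptions(precision=4,suppress=True)
D={}
for n in ['scene','top']:
    f=np.load(n+'0.npz');D[n]=(cv2.cvtColor(f['p'],cv2.COLOR_RGB2HSV),f['d'],pts(n,f['d']),f['p'])
def comp(n,lo,hi,box,zmin=None):
    h,d,P,_=D[n];m=cv2.inRange(h,lo,hi)>0;x0,y0,x1,y1=box;b=np.zeros_like(m);b[y0:y1,x0:x1]=1
    m=m&b&(d>0)
    if zmin is not None:m&=P[...,2]>zmin
    return m,P[m]
def desc(t,Q):
    q=Q-np.median(Q,0);ev,V=np.linalg.eigh(np.cov(q.T))
    print(t,len(Q),'med',np.median(Q,0),'mean',Q.mean(0),'sd',np.sqrt(ev),'major',V[:,2],'minor',V[:,0],'zr',np.percentile(Q[:,2],[2,98]))
desc('blue top',comp('top',(110,150,60),(130,255,255),(340,235,410,305))[1])
desc('blue strip top',comp('top',(110,150,60),(130,255,255),(365,281,410,300))[1])
desc('blue scene win',comp('scene',(110,150,60),(130,255,255),(300,228,340,262))[1])
desc('amber top',comp('top',(10,150,100),(30,255,255),(140,250,220,290),.07)[1])
desc('green top',comp('top',(50,180,130),(70,255,255),(150,195,200,220),.07)[1])
desc('amber scene',comp('scene',(5,120,100),(30,255,255),(445,255,500,305))[1])
desc('white top',comp('top',(0,0,180),(180,60,255),(150,170,202,192),.09)[1])
for b in [(150,220,168,250),(196,225,215,255)]: desc('tag',comp('top',(0,0,180),(180,60,255),b)[1])
desc('rackblack',comp('top',(0,0,0),(180,255,70),(145,160,225,290),.03)[1])
m,Q=comp('top',(0,0,0),(180,255,70),(145,160,225,290),.035)
# rack outline
h,d,P,_=D['top'];mm=cv2.inRange(h,(0,0,0),(180,255,60));mm[:, :145]=0;mm[:,225:]=0;mm[:160]=0;mm[290:]=0
print(cv2.minAreaRect(cv2.findNonZero(mm)))
desc('cambox',comp('top',(0,0,150),(180,60,255),(430,35,475,92),.2)[1])
desc('ring top',comp('top',(0,0,150),(180,60,255),(428,106,475,126),.1)[1])
desc('ring scene',comp('scene',(0,0,150),(180,60,255),(196,190,230,232))[1])
desc('band scene',comp('scene',(20,100,100),(35,255,255),(200,190,222,232))[1])
desc('post scene',comp('scene',(0,0,60),(180,60,180),(140,190,190,345),.02)[1])
desc('bottle',comp('top',(0,150,100),(10,255,255),(480,275,515,310))[1])
desc('redbox',comp('top',(0,150,100),(10,255,255),(310,140,375,200))[1])
pic=np.hstack([cv2.resize(D['top'][3][155:295,140:230],None,fx=4,fy=4,interpolation=2),cv2.resize(D['scene'][3][180:250,145:245],None,fx=4,fy=8,interpolation=2)])
cv2.imwrite('pics/crop.png',pic[...,::-1]); print(pic.shape)
E
python3 m.py
```

```text
blue top 448 med [ 0.4796 -0.1042  0.0703] mean [ 0.4761 -0.1045  0.0749] sd [0.0034 0.0122 0.0254] major [-0.5299 -0.0785  0.8444] minor [-0.8361 -0.1182 -0.5357] zr [0.0406 0.1036]
blue strip top 186 med [ 0.4609 -0.1072  0.099 ] mean [ 0.4608 -0.1068  0.0982] sd [0.0035 0.0071 0.0129] major [-0.1449  0.9893  0.0152] minor [ 0.9886  0.1454 -0.0381] zr [0.0912 0.1046]
blue scene win 238 med [ 0.4862 -0.1001  0.055 ] mean [ 0.4861 -0.1004  0.055 ] sd [0.0017 0.0106 0.0109] major [-0.4074 -0.4012  0.8204] minor [0.8673 0.1113 0.4852] zr [0.0381 0.0717]
amber top 132 med [0.5056 0.2612 0.1034] mean [0.5052 0.2613 0.1029] sd [0.0025 0.0042 0.0131] major [0.1157 0.9933 0.0024] minor [ 0.9788 -0.1144  0.1701] zr [0.0985 0.107 ]
green top 151 med [0.6037 0.2503 0.1027] mean [0.6037 0.2503 0.101 ] sd [0.0025 0.0069 0.0126] major [-0.1075 -0.9928  0.052 ] minor [ 0.9761 -0.1154 -0.1843] zr [0.0773 0.1068]
amber scene 418 med [0.5067 0.2634 0.0648] mean [0.4986 0.263  0.07  ] sd [0.0122 0.0191 0.0391] major [-0.8275 -0.0907 -0.5541] minor [ 0.1414 -0.9887 -0.0493] zr [0.0003 0.1032]
white top
[... 1388 characters left out ...]
an [ 0.7363 -0.1806  0.2408] sd [0.0036 0.0044 0.0114] major [-0.4955 -0.1802  0.8497] minor [-0.3262  0.9452  0.0102] zr [0.2235 0.2574]
post scene 2444 med [ 0.8565 -0.1861  0.2548] mean [ 0.8474 -0.1866  0.2216] sd [0.0161 0.0235 0.086 ] major [-0.0686  0.0405  0.9968] minor [-0.5761  0.8141 -0.0727] zr [0.0331 0.332 ]
bottle 137 med [ 0.4517 -0.3122  0.0957] mean [ 0.4512 -0.3121  0.0956] sd [0.0019 0.0053 0.0059] major [-0.1014 -0.9941  0.0392] minor [-0.0184  0.0412  0.999 ] zr [0.0911 0.0992]
redbox 1553 med [ 0.6731 -0.0382  0.0369] mean [ 0.6734 -0.0378  0.0364] sd [0.0044 0.0178 0.0247] major [-0.4202 -0.9069 -0.0299] minor [-0.0391 -0.0148  0.9991] zr [0.0229 0.0411]
(560, 760, 3)
```

View pics/crop.png

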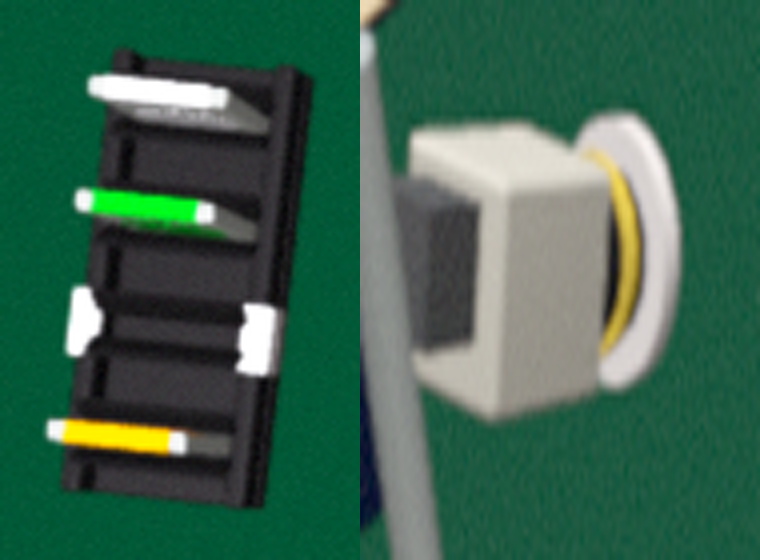

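The crop shows the rack slots cleanly, in the order amber, free (tagged), green, white. The lens ring is visible from behind on the camera. Next: the ring centre, camera yaw, blue window and current tool axes.

```bash
cat > m2.py <<'E'
import io,contextlib
with contextlib.redirect_stdout(io.StringIO()): from m import *
def ell(n,m):
    m=cv2.morphologyEx(m.astype(np.uint8),cv2.MORPH_OPEN,np.ones((2,2)))
    c=max(cv2.findContours(m,0,2)[0],key=cv2.contourArea);return cv2.fitEllipse(cv2.convexHull(c)),cv2.boundingRect(c),c
def proj(n):
    c=calibration(n);K=np.array(c['K']);return K@np.c_[cv2.Rodrigues(np.array(c['rvec'],float))[0],np.array(c['tvec']).ravel()]
def tri(a,b): X=cv2.triangulatePoints(proj('top'),proj('scene'),np.array(a,float),np.array(b,float)).ravel();return X[:3]/X[3]
mt,Qt=comp('top',(0,0,150),(180,60,255),(428,106,475,126),.1)
ms,Qs=comp('scene',(0,0,140),(180,70,255),(196,190,230,232),.15)
e1,e2=ell('top',mt),ell('scene',ms);print(e1[:2],e2[:2]);print('ringC',tri(e1[0][0],e2[0][0]))
for t,Q in(('top',Qt),('scene',Qs)):
    print(t,Q.min(0),Q.max(0),np.percentile(Q,[5,95],axis=0))
# box yaw by its side edges in the top picture (points -> world)
m,Q=comp('top',(0,0,150),(180,60,255),(430,40,475,90),.25)
print('box min rect top',cv2.minAreaRect((Q[:,:2]*1000).astype(np.float32)))
m,Q=comp('scene',(0,0,60),(180,60,180),(140,190,190,330),.05);desc('post',Q[np.abs(Q[:,0]-.856)<.015])
# base of post
h,d,P,_=D['top'];b=P[50:104,392:430];b=b[(np.abs(b[...,2]-.008)<.012)];
# blue windows
for n,bx in(('top',(360,262,400,281)),('scene',(300,228,340,262))):
    m,Q=comp(n,(110,150,60),(130,255,255),bx);e=ell(n,m);print(n,e[:2]); D[n+'e']=e[0][0]
print('blue win tri',tri(D['tope'],D['scenee']))
m,Q=comp('top',(110,150,60),(130,255,255),(360,262,400,281));desc('win top',Q)
o=get_obs();print(R.from_rotvec(o['orientation']).as_matrix())
E
python3 m2.py
```

```text
(((451.77960205078125, 115.57086181640625), (16.067426681518555, 44.94362258911133), 88.27395629882812), (431, 110, 42, 14)) (((206.9380340576172, 212.93438720703125), (33.033897399902344, 36.865386962890625), 48.82880401611328), (197, 196, 28, 34))
ringC [ 0.7228 -0.2047  0.2248]
top [ 0.7058 -0.2317  0.2169] [ 0.7342 -0.1703  0.2628] [[ 0.7073 -0.2274  0.2324]
 [ 0.728  -0.1732  0.2602]]
scene [ 0.7047 -0.2226  0.203 ] [ 0.7865 -0.1676  0.2816] [[ 0.7125 -0.2034  0.2106]
 [ 0.7798 -0.17    0.2749]]
box min rect top ((786.783935546875, -198.83859252929688), (76.32476806640625, 52.20521545410156), 3.3002233505249023)
post 1703 med [ 0.8594 -0.1868  0.2263] mean [ 0.8579 -0.1877  0.2142] sd [0.0025 0.0059 0.0823] major [-0.0102  0.0048  0.9999] minor [0.4851 0.8745 0.0008] zr [0.0587 0.335 ]
top (((380.3951416015625, 272.8033752441406), (12.601274490356445, 25.72092056274414), 83.1410140991211), (368, 267, 26, 13))
scene (((318.7552490234375, 240.10842895507812), (16.386079788208008, 17.951026916503906), 174.57203674316406), (311, 232, 17, 18))
blue win tri [ 0.4842 -0.1032  0.0506]
win top 262 med [ 0.4867 -0.1027  0.0584] mean [ 0.487  -0.1028  0.0584] sd [0.0011 0.0115 0.0117] major [ 0.1004 -0.9921  0.0751] minor [0.8649 0.1243 0.4863] zr [0.0403 0.0767]
[[-0.9123  0.4094 -0.0006]
 [ 0.4094  0.9123 -0.0015]
 [-0.0001 -0.0016 -1.    ]]
```

```bash
cat >> h.py <<'E'
np.set_printoptions(precision=3,suppress=True)
def tool(yaw,tilt):  # plate axes: yaw deg, top leaning towards robot by tilt deg; tool z=-plate z, y=plate x
    c=R.from_euler('ZY',[yaw,-tilt],degrees=True).as_matrix()
    return np.c_[np.cross(c[:,0],-c[:,2]),c[:,0],-c[:,2]],c
def go(label,plate_c,yaw,tilt,along,ref=None):
    """delta (units) to put TCP at plate centre + along*plate z; ref=(pos,R) or measured pose"""
    T,c=tool(yaw,tilt);p=np.array(plate_c)+along*c[:,2]
    o=get_obs();p0,R0=ref or (o['tcp_pos'],R.from_rotvec(o['orientation']).as_matrix())
    print(label,'tr',(p-p0)/.025,'rot',np.degrees(R.from_matrix(T@R0.T).as_rotvec())/5,'tcp',p)
    return p,T
BLUE=[.483,-.103,.057]; FREE=[.5543,.2558,.057]; AMB=[.5048,.2613,.057]; FOC=[.605,-.206,.179]
E
python3 -c "
from h import *
go('pre',BLUE,8,30,.08)
a=go('x',BLUE,8,30,.08);go('grasp from pre',BLUE,8,30,.008,a)"
```

```text
pre tr [  6.69  -28.957  -4.166] rot [  3.771  -5.018 -11.289] tcp [ 0.443 -0.109  0.126]
x tr [  6.69  -28.957  -4.166] rot [  3.771  -5.018 -11.289] tcp [ 0.443 -0.109  0.126]
grasp from pre tr [ 1.426  0.2   -2.494] rot [0. 0. 0.] tcp [ 0.479 -0.104  0.064]
```

```bash
python3 -m pendant '{"translation":[[1.5,-2.4,1],[3,-4.8,2],[4.5,-7.2,2],[6,-9.6,2],[7,-12,2],[7.5,-14.4,2],[7.5,-16.8,2],[7.5,-19.2,1.5],[7.3,-21.6,1],[7.1,-24,0.5],[6.9,-26.4,0],[6.7,-28.3,-0.5]],"delta_rot":[[0,0,-1],[0,0,-2],[0.3,-0.4,-3],[0.7,-0.9,-4],[1,-1.3,-5],[1.4,-1.8,-6],[1.8,-2.3,-7],[2.2,-2.9,-8],[2.6,-3.4,-9],[3,-4,-10],[3.4,-4.5,-10.8],[3.8,-5,-11.3]]}' 0.6 40
python3 -c "
from h import *
go('pre',BLUE,8,30,.08);print(get_obs()['joints'])"
```

```text
clock: 1.6
tcp_pos: [0.446, -0.0449, 0.2287]
orientation: [1.796, 2.117, 0.544]
contact_force: [-0.0, 1.8, -0.3]
grip_width: 0.051
gripper_force: 0.0
pre tr [-0.103 -2.545 -4.097] rot [-0.041 -0.325 -0.304] tcp [ 0.443 -0.109  0.126]
[-0.501 -0.18   0.49   2.424 -0.007  0.388  0.172]
```

```bash
python3 -m pendant '{"translation":[[0,0,0],[0,0,0],[0,0,0]],"delta_rot":[[0,0,0],[0,0,0],[0,0,0]]}'
python3 -c "
from h import *
go('pre',BLUE,8,30,.08);print(get_obs()['joints'])"
```

```text
clock: 1.98
tcp_pos: [0.4484, -0.0412, 0.2299]
orientation: [1.789, 2.123, 0.542]
contact_force: [0.7, 1.3, 0.4]
grip_width: 0.0511
gripper_force: 0.0
pre tr [-0.199 -2.695 -4.144] rot [-0.013 -0.326 -0.373] tcp [ 0.443 -0.109  0.126]
[-0.506 -0.177  0.483  2.419 -0.001  0.39   0.163]
```

```bash
python3 -m pendant '{"translation":[[0,-0.7,-0.7],[0,-1.4,-1.4],[0,-2.1,-2.4],[-0.1,-2.7,-3.4],[-0.2,-2.7,-4.1],[-0.2,-2.7,-4.1],[-0.2,-2.7,-4.1]],"delta_rot":[[0,0,0],[0,-0.1,-0.1],[0,-0.3,-0.3],[0,-0.3,-0.4],[0,-0.3,-0.4],[0,-0.3,-0.4],[0,-0.3,-0.4]]}'
python3 -c "
from h import *
go('pre',BLUE,8,30,.08);go('grasp',BLUE,8,30,.008);print(get_obs()['joints'])"
```

```text
clock: 2.85
tcp_pos: [0.4498, -0.1175, 0.1346]
orientation: [1.819, 2.082, 0.558]
contact_force: [0.2, 0.0, -0.1]
grip_width: 0.051
gripper_force: 0.0
pre tr [-0.256  0.358 -0.332] rot [-0.153 -0.176  0.012] tcp [ 0.443 -0.109  0.126]
grasp tr [ 1.17   0.558 -2.826] rot [-0.153 -0.176  0.012] tcp [ 0.479 -0.104  0.064]
[ 0.632  0.16  -0.389  2.435 -1.018  0.169  1.373]
```

```bash
python3 -m pendant '{"translation":[[0,0.3,-0.7],[0.3,0.6,-1.2],[0.6,0.6,-1.7],[0.9,0.6,-2.2],[1.2,0.6,-2.7],[1.2,0.6,-2.8],[1.2,0.6,-2.8]],"delta_rot":[[0,0,0],[0,-0.1,0],[-0.1,-0.2,0],[-0.1,-0.2,0],[-0.1,-0.2,0],[-0.1,-0.2,0],[-0.1,-0.2,0]]}'
python3 -c "
from h import *
go('grasp',BLUE,8,30,.008);print(get_obs()['joints'])
p,d=grab_frame('scene');p2,_=grab_frame('top')
cv2.imwrite('pics/g1.png',np.hstack([cv2.resize(p[190:290,250:400],None,fx=2.6,fy=2.6),cv2.resize(p2[210:310,310:460],None,fx=2.6,fy=2.6)])[...,::-1])"
```

```text
clock: 3.72
tcp_pos: [0.4857, -0.1125, 0.0985]
orientation: [1.825, 2.118, 0.546]
contact_force: [-0.7, 0.3, -0.4]
grip_width: 0.0512
gripper_force: 0.1
grasp tr [-0.265  0.357 -1.384] rot [-0.22  -0.506 -0.18 ] tcp [ 0.479 -0.104  0.064]
[ 0.331  0.275 -0.112  2.39  -1.366  0.17   1.704]
```

View pics/g1.png

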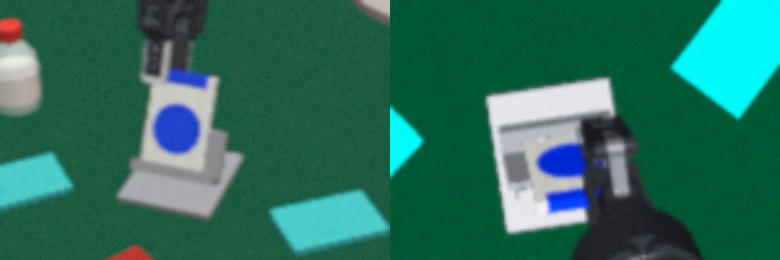

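The fingers straddle the top of the plate, but joints 5 and 6 sit at their limits. I'll turn the tool within the plate's plane to free the wrist.

```bash
cat >> h.py <<'E'
def go(label,plate_c,yaw,tilt,along,th=0,ref=None):
    """grip point at plate centre+along*pz; tool turned th deg in plate plane (positive: fingers towards -py)"""
    T,c=tool(yaw,tilt);T=R.from_rotvec(-np.radians(th)*c[:,0]).as_matrix()@T
    p=np.array(plate_c)+along*c[:,2]+.0187*T[:,2]
    o=get_obs();p0,R0=ref or (o['tcp_pos'],R.from_rotvec(o['orientation']).as_matrix())
    print(label,'tr',(p-p0)/.025,'rot',np.degrees(R.from_matrix(T@R0.T).as_rotvec())/5,'tcp',p)
    return p,T
E
python3 -c "
from h import *
for t in (15,25):
  go('up',BLUE,8,30,.07,t); go('grasp',BLUE,8,30,.027,t)"
```

```text
up tr [-1.098  0.062  0.127] rot [-2.82  -0.865 -1.616] tcp [ 0.458 -0.111  0.102]
grasp tr [-0.246  0.182 -1.363] rot [-2.82  -0.865 -1.616] tcp [ 0.479 -0.108  0.065]
up tr [-1.103 -0.062  0.165] rot [-4.555 -1.105 -2.58 ] tcp [ 0.458 -0.115  0.103]
grasp tr [-0.251  0.057 -1.324] rot [-4.555 -1.105 -2.58 ] tcp [ 0.479 -0.112  0.066]
```

```bash
python3 -m pendant '{"translation":[[-0.3,0,0],[-0.6,0,0],[-0.9,0,0],[-1.1,0,0.15],[-1.1,0,0.15],[-1.1,0,0.15],[-1.1,-0.05,0.15]],"delta_rot":[[-0.9,-0.1,-0.5],[-1.8,-0.4,-1],[-2.6,-0.7,-1.5],[-3.4,-0.9,-2],[-4.2,-1,-2.4],[-4.5,-1.1,-2.6],[-4.5,-1.1,-2.6]]}'
python3 -c "
from h import *
go('up',BLUE,8,30,.07,25);go('grasp',BLUE,8,30,.027,25);print(get_obs()['joints'])"
```

```text
clock: 4.7
tcp_pos: [0.5057, -0.1094, 0.1303]
orientation: [1.81, 1.822, 0.09]
contact_force: [0.1, -0.5, -1.7]
grip_width: 0.0513
gripper_force: 0.0
up tr [-1.916 -0.203 -1.093] rot [-0.417 -1.     0.246] tcp [ 0.458 -0.115  0.103]
grasp tr [-1.064 -0.083 -2.583] rot [-0.417 -1.     0.246] tcp [ 0.479 -0.112  0.066]
[-1.137  0.572  1.253  2.435 -1.366  0.17   1.261]
```

```bash
cat > kin.py <<'E'
from h import *
import itertools,json
from scipy.optimize import least_squares
Q=[[-1.25709649,.47772163,.02234369,1.55634757,-.01151688,1.10929154,-.08315065],[-.506,-.177,.483,2.419,-.001,.39,.163],[.632,.16,-.389,2.435,-1.018,.169,1.373],[.331,.275,-.112,2.39,-1.366,.17,1.704]]
P=[[.27613591,.61535208,.23042225],[.4484,-.0412,.2299],[.4498,-.1175,.1346],[.4857,-.1125,.0985]]
V=[[-.657670314,-3.07173537,.00254832164],[1.789,2.123,.542],[1.819,2.082,.558],[1.825,2.118,.546]]
o=get_obs();Q.append(o['joints']);P.append(o['tcp_pos']);V.append(o['orientation'])
Q,P=np.array(Q,float),np.array(P);RM=R.from_rotvec(np.array(V,float)).as_matrix()
ax='zyzyzyz'
def chain(q,s,psi):
    M=R.from_euler('z',psi);out=[M]
    for i in range(7): M=M*R.from_euler(ax[i],s[i]*q[i]);out.append(M)
    return [m.as_matrix() for m in out]
best=None
for s in itertools.product([1,-1],repeat=7):
    if s[0]*s[1]<0 and False: continue
    for psi0 in (0,1.57,3.14,-1.57):
        f=lambda x:np.concatenate([(chain(q,s,x[0])[-1]@R.from_rotvec(x[1:]).as_matrix()-r).ravel() for q,r in zip(Q,RM)])
        R0=chain(Q[0],s,psi0)[-1].T@RM[0]
        x0=np.r_[psi0,R.from_matrix(R0).as_rotvec()]
        e=np.linalg.norm(f(x0))
        if e<2.5:
            r=least_squares(f,x0)
            if best is None or r.cost<best[0]: best=(r.cost,s,r.x)
print(best)
_,s,x=best
A=[];b=[]
for q,p in zip(Q,P):
    c=chain(q,s,x[0])
    A.append(np.c_[[0,0,1],c[3][:,2],c[3][:,0],c[5][:,2],c[5][:,0],c[7]@R.from_rotvec(x[1:]).as_matrix()[:,2]]);b.append(p)
l,res,rk,sv=np.linalg.lstsq(np.vstack(A),np.concatenate(b),rcond=None);print(l,res,sv)
json.dump(dict(s=s,x=list(x),l=list(l)),open('kin.json','w'))
E
python3 kin.py
```

```text
(np.float64(1.519767760406667e-06), (-1, 1, -1, 1, -1, 1, -1), array([0.   , 0.   , 0.   , 1.571]))
[ 0.223  0.536  0.02   0.421 -0.058  0.317] [0.009] [4.325 2.877 1.554 0.614 0.445 0.166]
```

```bash
cat >> kin.py <<'E'
A=[]
T0=R.from_rotvec(x[1:]).as_matrix()
for q in Q:
    c=chain(q,s,x[0])
    A.append(np.c_[[0,0,1],c[1][:,1],c[3][:,2],c[3][:,0],c[3][:,1],c[4][:,0],c[5][:,2],c[5][:,1],c[6][:,0],c[7]@T0[:,2]])
A=np.vstack(A);b=np.concatenate(P)
pr=np.array([.365,0,.395,0.0,0,0,.385,0,0,.35]);w=.02
l=np.linalg.lstsq(np.vstack([A,w*np.eye(10)]),np.r_[b,w*pr],rcond=None)[0];print(l,(A@l-b).reshape(-1,3))
json.dump(dict(s=s,x=list(x),l=list(l)),open('kin.json','w'))
E
python3 kin.py
```

```text
(np.float64(1.519767760406667e-06), (-1, 1, -1, 1, -1, 1, -1), array([0.   , 0.   , 0.   , 1.571]))
[ 0.223  0.536  0.02   0.421 -0.058  0.317] [0.009] [4.325 2.877 1.554 0.614 0.445 0.166]
[ 0.286 -0.03   0.534  0.006 -0.033  0.001  0.474  0.001  0.003  0.316] [[ 0. -0. -0.]
 [ 0.  0.  0.]
 [ 0.  0. -0.]
 [-0.  0. -0.]
 [ 0.  0.  0.]]
```

```bash
cat > ik.py <<'E'
from h import *
import json
k=json.load(open('kin.json'));S=np.array(k['s']);L=k['l'];T0=R.from_rotvec(k['x'][1:]).as_matrix()
from scipy.optimize import least_squares
LO=np.array([-2.96,-.34,-1.41,.24,-1.37,.17,-2.96]);HI=np.array([2.96,2.1,1.46,2.44,4.51,1.92,2.96])
def rot(a,t):
    c,s_=np.cos(t),np.sin(t);return np.array([[c,-s_,0],[s_,c,0],[0,0,1]]) if a=='z' else np.array([[c,0,s_],[0,1,0],[-s_,0,c]])
def fk(q):
    M=np.eye(3);c=[M]
    for i,a in enumerate('zyzyzyz'): M=M@rot(a,S[i]*q[i]);c.append(M)
    T=c[7]@T0
    A=np.c_[[0,0,1],c[1][:,1],c[3][:,2],c[3][:,0],c[3][:,1],c[4][:,0],c[5][:,2],c[5][:,1],c[6][:,0],T[:,2]]
    return A@L,T
def ik(p,T,seed,n=1,w=.0,rng=np.random.default_rng(0)):
    best=None
    for i in range(n):
        q0=np.array(seed) if i==0 else rng.uniform(LO+.1,HI-.1)
        q0=np.clip(q0,LO+.001,HI-.001)
        def f(q):
            pp,TT=fk(q);m=np.minimum(q-LO,HI-q)
            return np.r_[(pp-p)*10,R.from_matrix(TT@T.T).as_rotvec()*3,.3*np.maximum(.15-m,0)]
        r=least_squares(f,q0,bounds=(LO,HI),max_nfev=60)
        e=np.linalg.norm(r.fun[:6])
        m=np.minimum(r.x-LO,HI-r.x).min()
        if e<.02 and (best is None or m>best[0]): best=(m,r.x)
    return best
def tgt(c,yaw,tilt,along,th=0,flip=0):
    T,C=tool(yaw,tilt);T=R.from_rotvec(-np.radians(th)*C[:,0]).as_matrix()@T
    p=np.array(c)+along*C[:,2]+.0187*T[:,2]
    if flip:T=T*[-1,-1,1]
    return p,T
E
python3 - <<'E'
from ik import *
mid=[-.3,.3,0,2.2,.2,.4,0]
for th in (-60,-45,-30,-20,-10,0,10,20,30,45,60):
    for al in (.027,.09):
        b=ik(*tgt(BLUE,8,30,al,th),mid,12); print(th,al,b)
E
```

```text
-60 0.027 (np.float64(0.5252315928839382), array([ 1.089,  0.923, -0.636,  1.915, -0.591,  1.04 ,  1.446]))
-60 0.09 (np.float64(0.44662285001755), array([ 0.897,  0.721, -0.327,  1.993, -0.806,  1.226,  1.628]))
-45 0.027 (np.float64(0.393315396387766), array([ 1.257,  0.871, -0.871,  2.047, -0.406,  0.711,  1.234]))
-45 0.09 (np.float64(0.35034003432927197), array([ 1.387,  0.782, -0.98 ,  2.09 , -0.38 ,  0.787,  1.169]))
-30 0.027 (np.float64(0.25358204912563587), array([ 1.403,  0.881, -1.136,  2.175,  0.134,  0.424,  0.655]))
-30 0.09 (np.float64(0.21633437721378135), array([ 1.289,  0.547, -0.877,  2.224, -0.598,  0.571,  1.297]))
-20 0.027 (np.float64(0.1510981722099185), array([ 0.949,  0.522, -0.602,  2.289, -1.038,  0.338,  1.657]))
-20 0.09 (np.float64(0.1498770669129481), array([ 1.519,  0.649, -1.26 ,  2.29 ,  0.126,  0.359,  0.538]))
-10 0.027 (np.float64(0.10196174900004884), array([ 1.358,  0.779, -1.261,  2.338,  1.367,  0.338, -0.728]))
-10 0.09 (np.float64(0.07786022874920828), array([ 1.487,  0.555, -1.306,  2.362,  0.614,  0.25 , -0.045]))
0 0.027 (np.float64(0.03730177157305947), array([ 1.251,  0.719, -1.263,  2.403,  1.763,  0.486, -1.243]))
0 0.09 (np.float64(0.011391035780122571), array([ 1.387,  0.455, -1.308,  2.429,  1.341,  0.267, -0.902]))
10 0.027 None
10 0.09 None
20 0.027 None
20 0.09 None
30 0.027 None
30 0.09 None
45 0.027 (np.float64(0.036425310327882876), array([ 0.587,  1.019, -1.219,  2.404,  1.809,  1.773, -1.838]))
45 0.09 None
60 0.027 (np.float64(0.12215679215299691), array([ 0.215,  0.933, -0.857,  2.318,  1.622,  1.771, -2.036]))
60 0.09 (np.float64(0.04498264786694639), array([ 0.274,  0.809, -0.971,  2.395,  1.525,  1.774, -2.001]))
```

```bash
python3 - <<'E'
from ik import *
for th in (-35,-45):
    b=ik(*tgt(BLUE,8,30,.027,th),[1.1,.7,-.6,2.1,-.6,.6,1.3],8);q=b[1];print(th,b)
    C=tool(8,30)[1][:,2]
    for c,y,t in ((np.array(BLUE)+.1*C,8,30),([.5,0,.18],4,15),([.54,.2,.19],-6,0),(np.array(FREE)+[0,0,.07],-6.4,0),(FREE,-6.4,0)):
        r=ik(*tgt(c,y,t,.027,th),q); print(c,r); q=r[1] if r else q
for th in (0,-20):
    q=[-.4,.5,0,1.5,0,1.1,-.1]
    for c,y,t in ((AMB,-6.4,0),(np.array(AMB)+[0,0,.1],-6.4,0),([.55,0,.2],0,15),(FOC,3.3,25)):
        r=ik(*tgt(c,y,t,.027,th),q,4); print(th,c,r); q=r[1] if r else q
go('blue th-40 up',BLUE,8,30,.1,-40);print(get_obs()['joints'])
E
```

```text
-35 (np.float64(0.28711328150109283), array([ 1.063,  0.669, -0.642,  2.153, -0.758,  0.604,  1.503]))
[ 0.433 -0.11   0.144] (np.float64(0.2392865814843237), array([ 1.266,  0.474, -0.778,  2.201, -0.684,  0.767,  1.389]))
[0.5, 0, 0.18] (np.float64(0.3569441303080336), array([ 0.908,  0.398, -0.781,  2.083, -0.556,  0.773,  0.735]))
[0.54, 0.2, 0.19] (np.float64(0.47526501091484796), array([ 0.408,  0.425, -0.714,  1.965, -0.482,  0.689,  0.016]))
[0.554 0.256 0.127] (np.float64(0.34820850595726893), array([ 0.285,  0.557, -0.706,  1.959, -0.422,  0.518, -0.062]))
[0.5543, 0.2558, 0.057] (np.float64(0.2292987367338046), array([ 0.245,  0.67 , -0.659,  1.985, -0.465,  0.399,  0.046]))
-45 (np.float64(0.3992630415857854), array([ 1.347,  0.955, -1.006,  2.041, -0.202,  0.689,  1.048]))
[ 0.433 -0.11   0.144] (np.float64(0.3339738902827949), array([ 1.486,  0.746, -1.073,  2.106, -0.348,  0.837,  1.112]))
[0.5, 0, 0.18] (np.float64(0.34629850816538665), array([ 1.154,  0.627, -1.064,  2.034, -0.392,  0.809,  0.641]))
[0.54, 0.2, 0.19] (np.float64(0.40604704732757146), array([ 0.687,  
[... 710 characters left out ...]
ray([-0.199,  0.347,  0.62 ,  2.046, -0.792,  0.529,  1.049]))
-20 [0.5048, 0.2613, 0.057] (np.float64(0.35991353081144595), array([-0.545,  0.487,  0.14 ,  2.076, -0.779,  0.53 ,  0.132]))
-20 [0.505 0.261 0.157] (np.float64(0.39807750344763093), array([-0.893,  0.362,  0.563,  2.042, -0.757,  0.768,  0.065]))
-20 [0.55, 0, 0.2] (np.float64(0.39809935009829633), array([ 0.448,  0.249, -0.414,  2.042, -0.429,  0.679,  0.414]))
-20 [0.605, -0.206, 0.179] (np.float64(0.5653769722418717), array([ 0.753,  0.442, -0.356,  1.864, -0.559,  0.735,  0.977]))
blue th-40 up tr [-2.673  0.495  0.037] rot [11.035  0.436  6.237] tcp [ 0.439 -0.097  0.131]
[-1.137  0.572  1.253  2.435 -1.366  0.17   1.261]
```

```bash
python3 -m pendant '{"translation":[[0.3,0.3,1.2],[0.8,0.8,2.4],[1.3,1.3,3.6],[1.8,2,4.5],[2.2,2.4,5],[2.2,2.4,5],[2.2,2.4,5],[2.2,2.4,5],[2.2,2.4,5]],"delta_rot":[[1,0,0.5],[2,0.4,1],[3,0.8,1.5],[4,1.2,2],[5,1.6,2.5],[6,2,3],[7,2.3,3.5],[7.4,2.5,4],[7.4,2.5,4]]}'
python3 - <<'E'
from ik import *
o=get_obs();print(o['joints'],fk(o['joints'])[0]-o['tcp_pos'])
go('blue th-40 up',BLUE,8,30,.1,-40);go('blue th-40 up',[.53,-.06,.2],8,20,.027,-40)
E
```

```text
clock: 5.82
tcp_pos: [0.5604, -0.0509, 0.254]
orientation: [-1.86, -2.361, -0.682]
contact_force: [0.4, 0.3, -0.4]
grip_width: 0.0513
gripper_force: 0.0
[-0.593  0.355  1.024  1.983 -0.872  1.091  1.102] [-0.    -0.007  0.002]
blue th-40 up tr [-4.861 -1.845 -4.912] rot [ 4.166 -1.8    1.182] tcp [ 0.439 -0.097  0.131]
blue th-40 up tr [-1.456  0.089 -1.683] rot [3.971 0.172 0.838] tcp [ 0.524 -0.049  0.212]
```

```bash
python3 -m pendant '{"translation":[[-0.4,0,-0.4],[-0.8,0,-0.8],[-1.2,0,-1.2],[-1.5,0.1,-1.7],[-1.5,0.1,-1.7],[-1.5,0.1,-1.7]],"delta_rot":[[0.8,0,0.2],[1.6,0,0.4],[2.4,0.1,0.6],[3.2,0.2,0.8],[4,0.2,0.8],[4,0.2,0.8]]}'
python3 - <<'E'
from ik import *
q=get_obs()['joints'];print(q)
a=go('up',BLUE,8,30,.1,-40);print(ik(*tgt(BLUE,8,30,.1,-40),q));b=go('g',BLUE,8,30,.027,-40,a)
E
```

```text
clock: 6.58
tcp_pos: [0.5227, -0.0473, 0.2109]
orientation: [-1.62, -2.117, -0.988]
contact_force: [-0.6, 0.5, 0.2]
grip_width: 0.0508
gripper_force: 0.0
[-0.223  0.521  0.826  2.022 -1.114  1.391  1.453]
up tr [-3.352 -1.99  -3.187] rot [ 0.264 -2.027  0.018] tcp [ 0.439 -0.097  0.131]
(np.float64(0.14999999999925429), array([ 0.072,  0.578,  0.662,  2.227, -1.22 ,  1.302,  1.947]))
g tr [ 1.446  0.203 -2.529] rot [0. 0. 0.] tcp [ 0.475 -0.092  0.068]
```

```bash
python3 -m pendant '{"translation":[[-0.8,-0.5,0],[-1.6,-1,0],[-2.4,-1.5,-0.5],[-3.2,-2,-1],[-3.4,-2,-1.6],[-3.4,-2,-2.2],[-3.4,-2,-2.8],[-3.4,-2,-3.2],[-3.4,-2,-3.2]],"delta_rot":[[0,-0.4,0],[0,-0.8,0],[0.1,-1.2,0],[0.2,-1.6,0],[0.3,-2,0],[0.3,-2,0],[0.3,-2,0],[0.3,-2,0],[0.3,-2,0]]}'
python3 - <<'E'
from ik import *
q=get_obs()['joints'];print(q)
go('up',BLUE,8,30,.1,-40);b=go('g',BLUE,8,30,.027,-40)
E
```

```text
clock: 7.7
tcp_pos: [0.4383, -0.0969, 0.1309]
orientation: [-1.57, -2.205, -1.192]
contact_force: [-0.3, 0.0, 0.5]
grip_width: 0.0514
gripper_force: 0.0
[ 0.035  0.625  0.754  2.218 -1.227  1.374  1.985]
up tr [ 0.025 -0.006  0.012] rot [-0.05  -0.018 -0.013] tcp [ 0.439 -0.097  0.131]
g tr [ 1.471  0.197 -2.516] rot [-0.05  -0.018 -0.013] tcp [ 0.475 -0.092  0.068]
```

Pose reached exactly. Slide down along the plate.

```bash
python3 -m pendant '{"translation":[[0.36,0.05,-0.6],[0.72,0.1,-1.25],[1.1,0.15,-1.9],[1.47,0.2,-2.5],[1.47,0.2,-2.5],[1.47,0.2,-2.5]],"delta_rot":[[0,0,0],[0,0,0],[0,0,0],[0,0,0],[0,0,0],[0,0,0]]}'
python3 - <<'E'
from ik import *
q=get_obs()['joints'];print(q)
b=go('g',BLUE,8,30,.027,-40)
p,d=grab_frame('scene');p2,_=grab_frame('top')
cv2.imwrite('pics/g2.png',np.hstack([cv2.resize(p[190:290,250:400],None,fx=2.6,fy=2.6),cv2.resize(p2[210:310,310:460],None,fx=2.6,fy=2.6)])[...,::-1])
E
```

```text
clock: 8.45
tcp_pos: [0.4748, -0.0924, 0.069]
orientation: [-1.571, -2.205, -1.194]
contact_force: [-0.6, -0.7, 0.0]
grip_width: 0.0513
gripper_force: 0.0
[ 0.084  0.753  0.63   2.168 -1.339  1.32   2.041]
g tr [ 0.009  0.017 -0.043] rot [-0.051 -0.005  0.002] tcp [ 0.475 -0.092  0.068]
```

View pics/g2.png

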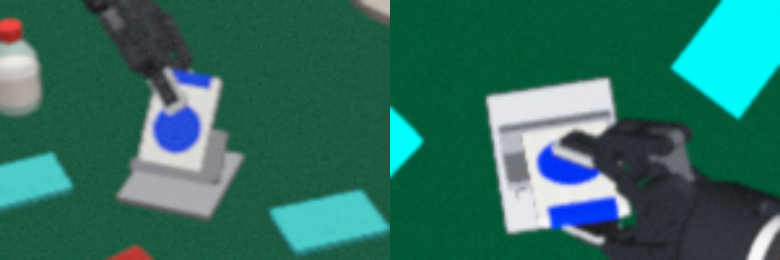

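Both fingers straddle the plate near its centreline, with the front tip at the upper part of the window. Closing and drawing out along the plate.

```bash
python3 -m pendant '{"translation":[[0,0,0],[0,0,0],[0,0,0],[0,0,0],[0,0,0],[0,0,0]],"delta_rot":[[0,0,0],[0,0,0],[0,0,0],[0,0,0],[0,0,0],[0,0,0]]}' 0 40 && python3 -m pendant '{"translation":[[-0.15,-0.02,0.26],[-0.4,-0.05,0.7],[-0.7,-0.1,1.2],[-1,-0.14,1.75],[-1.3,-0.18,2.25],[-1.3,-0.18,2.25]],"delta_rot":[[0,0,0],[0,0,0],[0,0,0],[0,0,0],[0,0,0],[0,0,0]]}'; python3 - <<'E'
from ik import *
q=get_obs()['joints'];print(q)
go('mid',[.5,0,.2],4,15,.027,-40);a=go('m2',[.54,.2,.2],-6.4,0,.027,-40)
for c,y,t in (([.5,0,.2],4,15),([.54,.2,.2],-6.4,0),(FREE,-6.4,0)):
    r=ik(*tgt(c,y,t,.027,-40),q);print(r); q=r[1] if r else q
E
```

```text
clock: 9.3
tcp_pos: [0.4749, -0.0923, 0.0693]
orientation: [-1.57, -2.206, -1.195]
contact_force: [-2.3, -1.8, 4.4]
grip_width: 0.0079
gripper_force: 42.6
clock: 10.05
tcp_pos: [0.4425, -0.0972, 0.1265]
orientation: [-1.571, -2.207, -1.196]
contact_force: [0.6, -0.2, -0.8]
grip_width: 0.0074
gripper_force: 41.9
[ 0.066  0.619  0.706  2.213 -1.229  1.345  1.979]
mid tr [2.136 4.358 3.429] rot [-0.354  3.006 -0.781] tcp [0.496 0.012 0.212]
m2 tr [ 3.954 12.365  3.446] rot [-0.12   6.041 -2.794] tcp [0.541 0.212 0.213]
(np.float64(0.2597950281195458), array([-0.39 ,  0.41 ,  0.832,  2.137, -1.11 ,  1.256,  1.266]))
(np.float64(0.1737278414068435), array([-0.727,  0.418,  0.734,  2.058, -1.196,  1.078,  0.626]))
(np.float64(0.14999999976384593), array([-0.142,  0.599, -0.119,  2.033, -1.22 ,  0.627,  0.722]))
```

```bash
python3 -m pendant '{"translation":[[0.2,0.5,0.8],[0.6,1.3,1.6],[1,2.5,2.4],[1.4,3.7,3],[1.9,4.9,3.4],[2.3,6.1,3.4],[2.7,7.3,3.4],[3.1,8.6,3.4],[3.5,10,3.4],[3.8,11.3,3.4],[4,12.4,3.4],[4,12.4,3.4]],"delta_rot":[[0,0.3,0],[0,0.8,-0.2],[0,1.4,-0.5],[0,2,-0.8],[0,2.6,-1.1],[-0.1,3.2,-1.4],[-0.1,3.8,-1.7],[-0.1,4.4,-2],[-0.1,5,-2.3],[-0.1,5.5,-2.5],[-0.1,6,-2.8],[-0.1,6,-2.8]]}'; python3 - <<'E'
from ik import *
q=get_obs()['joints'];print(q)
go('m2',[.54,.2,.2],-6.4,0,.027,-40);go('above',np.array(FREE)+[0,0,.07],-6.4,0,.027,-40)
E
```

```text
clock: 11.55
tcp_pos: [0.5419, 0.2163, 0.2099]
orientation: [-1.923, -1.728, -0.704]
contact_force: [-0.0, 0.3, -1.2]
grip_width: 0.0074
gripper_force: 41.9
[-0.709  0.428  0.73   2.053 -1.199  1.089  0.643]
m2 tr [-0.023 -0.175  0.112] rot [-0.032  0.014 -0.055] tcp [0.541 0.212 0.213]
above tr [ 0.549  2.057 -2.808] rot [-0.032  0.014 -0.055] tcp [0.556 0.268 0.14 ]
```

```bash
python3 -m pendant '{"translation":[[0.25,1,0],[0.55,2.05,0],[0.55,2.05,-0.6],[0.55,2.05,-1.2],[0.55,2.05,-1.5],[0.55,2.05,-1.5],[0.55,2.05,-1.5]],"delta_rot":[[0,0,0],[0,0,0],[0,0,0],[0,0,0],[0,0,0],[0,0,0],[0,0,0]]}'; cat > look.py <<'E'
from ik import *
import sys
T,c=tool(-6.4,0)
for n in ('top','scene'):
    p,d=grab_frame(n);h=cv2.cvtColor(p,cv2.COLOR_RGB2HSV);P=pts(n,d)
    m=(cv2.inRange(h,(110,150,60),(130,255,255))>0)&(d>0)&(np.linalg.norm(P[...,:2]-FREE[:2],axis=-1)<.08)
    Q=P[m];print(n,len(Q))
    if len(Q)>10:
        top=Q[Q[:,2]>Q[:,2].max()-.008];w=Q[Q[:,2]<Q[:,2].max()-.018]
        for t,q in(('strip',top),('win',w)):
            if len(q)>8: print(t,q.mean(0),'rel slot',(q.mean(0)-FREE)@c,q.max(0),q.min(0),np.linalg.eigh(np.cov(q.T))[1][:,[0,2]].T)
    cv2.imwrite(f'pics/{sys.argv[1]}_{n}.png',p[...,::-1])
a=cv2.imread(f'pics/{sys.argv[1]}_scene.png')[240:380,390:530];b=cv2.imread(f'pics/{sys.argv[1]}_top.png')[155:295,120:260]
cv2.imwrite(f'pics/{sys.argv[1]}.png',np.hstack([cv2.resize(a,None,fx=2.8,fy=2.8),cv2.resize(b,None,fx=2.8,fy=2.8)]))
o=get_obs();print(o['joints'],o['tcp_pos'])
E
python3 look.py s1
```

```text
clock: 12.42
tcp_pos: [0.5567, 0.264, 0.1732]
orientation: [-1.929, -1.724, -0.707]
contact_force: [0.3, 0.4, -0.1]
grip_width: 0.0073
gripper_force: 41.9
top 172
win [0.557 0.252 0.208] rel slot [ 0.003 -0.004  0.151] [0.563 0.282 0.251] [0.546 0.221 0.162] [[ 0.994 -0.099  0.044]
 [ 0.108  0.881 -0.46 ]]
scene 422
strip [0.558 0.262 0.208] rel slot [0.003 0.006 0.151] [0.564 0.276 0.213] [0.549 0.245 0.205] [[ 0.005  0.056  0.998]
 [-0.175 -0.983  0.056]]
win [0.56  0.254 0.153] rel slot [ 0.006 -0.001  0.096] [0.574 0.276 0.183] [0.555 0.232 0.133] [[ 0.992 -0.105 -0.074]
 [-0.091 -0.981  0.174]]
[-0.729  0.504  0.66   2.038 -1.303  1.023  0.664] [0.557 0.264 0.173]
```

View pics/s1.png

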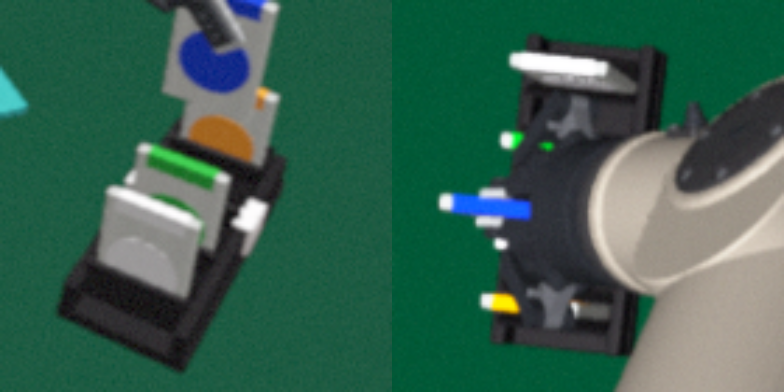

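The crop shows blue hanging above the tagged slot, roughly parallel to the others. Measure its roll and centre from the plate outline.

```bash
cat > outline.py <<'E'
from ik import *
p,d=grab_frame('scene');P=pts('scene',d);c=tool(-6.4,0)[1]
L=(P-np.array(FREE))@c
h=cv2.cvtColor(p,cv2.COLOR_RGB2HSV)
m=(d>0)&(np.abs(L[...,0]-.005)<.016)&(np.abs(L[...,1])<.06)&(L[...,2]>.03)&(h[...,2]>95)&~cv2.inRange(h,(5,120,60),(35,255,255)).astype(bool)
m=cv2.morphologyEx(m.astype(np.uint8),cv2.MORPH_OPEN,np.ones((3,3)))
n,lab,st,_=cv2.connectedComponentsWithStats(m);i=1+np.argmax(st[1:,4]);Q=L[lab==i]
r=cv2.minAreaRect((Q[:,1:]*1000).astype(np.float32));print(st[i],r,cv2.boxPoints(r))
A=np.c_[Q[:,1:],np.ones(len(Q))];print('face x = a y + b z + c',np.linalg.lstsq(A,Q[:,0],rcond=None)[0],np.median(Q[:,0]))
q=p.copy();q[lab==i]=[255,0,255];cv2.imwrite('pics/ol.png',cv2.resize(q[200:340,390:530],None,fx=3,fy=3)[...,::-1])
E
python3 outline.py
```

```text
[ 448  234   40   49 1208] ((-2.1029224395751953, 107.85978698730469), (95.49923706054688, 60.5330924987793), 89.62808227539062) [[-32.679  60.308]
 [ 27.853  59.915]
 [ 28.473 155.412]
 [-32.059 155.805]]
face x = a y + b z + c [-0.015  0.005  0.005] 0.005290877581470265
```

View pics/ol.png

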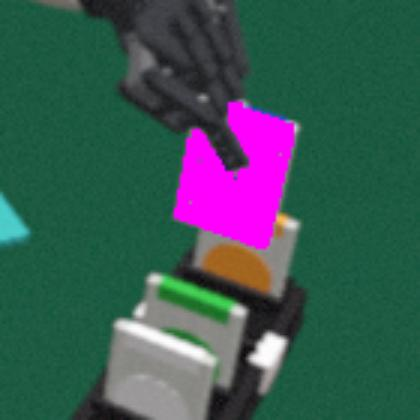

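```bash
sed -e 's/np.array(FREE))@c/(np.array(FREE)+.1*c[:,0]))@c/' -e 's/>.03)/>-.01)/' -e 's/ol.png/ol2.png/' outline.py | python3 - ; sed -e 's/np.array(FREE))@c/(np.array(FREE)+.05*c[:,0]))@c/' -e 's/>.03)/>.0)/' -e 's/ol.png/ol3.png/' outline.py | python3 -; python3 -c "
from h import *
go('above',np.array(FREE)+[0,0,.07],-6.4,0,.027,-40)"
```

```text
[425 307  36  36 888] ((1.4356460571289062, 18.560749053955078), (60.27566909790039, 56.89137268066406), 0.27122727036476135) [[-28.837  46.863]
 [-28.567 -10.027]
 [ 31.708  -9.742]
 [ 31.438  47.149]]
face x = a y + b z + c [-0.002 -0.038  0.002] 0.0017680226496116272
[437 292  34  30 627] ((1.4176006317138672, 24.449756622314453), (45.7720832824707, 60.78523635864258), 89.09464263916016) [[-29.333   2.047]
 [ 31.445   1.086]
 [ 32.168  46.853]
 [-28.61   47.813]]
face x = a y + b z + c [-0.004 -0.056  0.003] 0.0016543219208586995
above tr [-0.034  0.129 -1.344] rot [-0.032  0.032  0.006] tcp [0.556 0.268 0.14 ]
```

```bash
python3 -m pendant '{"translation":[[-0.06,0.15,0],[-0.06,0.15,-0.6],[-0.06,0.15,-1.2],[-0.06,0.15,-1.8],[-0.06,0.15,-2.4],[-0.06,0.15,-2.7],[-0.06,0.15,-3],[-0.06,0.15,-3.2],[-0.06,0.15,-3.2]],"delta_rot":[[0,0,0],[0,0,0],[0,0,0],[0,0,0],[0,0,0],[0,0,0],[0,0,0],[0,0,0],[0,0,0]]}'; python3 outline.py; python3 -c "
from h import *
o=get_obs();print(o['joints'],o['contact_force'],o['moment'])"
```

```text
clock: 13.8
tcp_pos: [0.5545, 0.268, 0.0922]
orientation: [-1.928, -1.723, -0.705]
contact_force: [-0.4, -0.5, -1.2]
grip_width: 0.0078
gripper_force: 41.9
[461 270  21  26 336] ((10.779705047607422, 53.640953063964844), (41.461395263671875, 47.04566955566406), 0.4482830762863159) [[-10.134  77.001]
 [ -9.766  29.957]
 [ 31.694  30.281]
 [ 31.326  77.325]]
face x = a y + b z + c [-0.113 -0.111  0.011] 0.002747633688276541
[-0.452  0.576  0.287  2.057 -1.359  0.831  0.793] [-0.346 -0.134 -0.58 ] [-0.83   0.057  0.001]
```

```bash
python3 -m pendant '{"translation":[[0,0,-0.2],[0,0,-0.4],[0,0,-0.6],[0,0,-0.75],[0,0,-0.75]],"delta_rot":[[0,0,0],[0,0,0],[0,0,0],[0,0,0],[0,0,0]]}'; python3 -c "
from h import *
o=get_obs();print(o['joints'],o['contact_force'],o['moment'])
go('seated',np.array(FREE),-6.4,0,.027,-40)"
```

```text
clock: 14.48
tcp_pos: [0.5547, 0.268, 0.0738]
orientation: [-1.928, -1.724, -0.706]
contact_force: [-0.2, -0.1, -1.2]
grip_width: 0.0073
gripper_force: 41.9
[-0.368  0.599  0.18   2.055 -1.36   0.774  0.82 ] [-0.182 -0.14  -1.176] [-0.79   0.125  0.043]
seated tr [ 0.036 -0.011 -0.165] rot [-0.029  0.018  0.009] tcp [0.556 0.268 0.07 ]
```

```bash
python3 -m pendant '{"translation":[[0,0,-0.1],[0,0,-0.2],[0,0,-0.3],[0,0,-0.3]],"delta_rot":[[0,0,0],[0,0,0],[0,0,0],[0,0,0]]}'; python3 -m pendant '{"translation":[[0,0,-0.05],[0,0,-0.1],[0,0,-0.1]],"delta_rot":[[0,0,0],[0,0,0],[0,0,0]]}'; python3 outline.py
```

```text
clock: 14.98
tcp_pos: [0.555, 0.2683, 0.0675]
orientation: [-1.927, -1.723, -0.708]
contact_force: [-2.1, -2.2, 7.0]
grip_width: 0.0073
gripper_force: 43.1
clock: 15.35
tcp_pos: [0.5554, 0.2684, 0.0675]
orientation: [-1.924, -1.722, -0.712]
contact_force: [-8.3, -8.9, 24.5]
grip_width: 0.0077
gripper_force: 45.9
[459 280  21  16 206] ((11.118305206298828, 39.55077362060547), (19.864694595336914, 43.49997329711914), 78.654052734375) [[-12.161  34.091]
 [ 30.489  25.534]
 [ 34.397  45.01 ]
 [ -8.253  53.568]]
face x = a y + b z + c [-0.065 -0.337  0.017] 0.003248250730201318
```

```bash
python3 -m pendant '{"translation":[[0,0,0.06],[0,0,0.1],[0,0,0.1]],"delta_rot":[[0,0,0],[0,0,0],[0,0,0]]}'; python3 -m pendant '{"translation":[[0,0,0],[0,0,0],[0,0,0],[0,0,0]],"delta_rot":[[0,0,0],[0,0,0],[0,0,0],[0,0,0]]}' 0.4;  python3 -m pendant '{"translation":[[0,0,0.3],[0,0,0.8],[0,0,1.6],[0,0,2.6],[0,0,3.6],[0,0,4.5],[0,0,4.5]],"delta_rot":[[0,0,0],[0,0,0],[0,0,0],[0,0,0],[0,0,0],[0,0,0],[0,0,0]]}'; python3 look.py s2; python3 outline.py;python3 -c "
from h import *
for t in (0,-20): go('amb up',np.array(AMB)+[0,0,.1],-6.4,0,.027,t)"
```

```text
clock: 15.78
tcp_pos: [0.5551, 0.2684, 0.0675]
orientation: [-1.927, -1.724, -0.708]
contact_force: [-1.2, -2.5, 7.8]
grip_width: 0.0076
gripper_force: 43.2
clock: 16.27
tcp_pos: [0.5547, 0.2682, 0.0664]
orientation: [-1.928, -1.724, -0.706]
contact_force: [0.1, -0.3, -0.3]
grip_width: 0.034
gripper_force: 0.0
clock: 17.15
tcp_pos: [0.5559, 0.2685, 0.1819]
orientation: [-1.927, -1.726, -0.712]
contact_force: [0.3, 0.1, -0.7]
grip_width: 0.0341
gripper_force: 0.0
top 21
win [0.556 0.271 0.113] rel slot [0.    0.015 0.056] [0.561 0.278 0.26 ] [0.541 0.225 0.098] [[ 0.173  0.936  0.307]
 [-0.094 -0.295  0.951]]
scene 159
strip [0.556 0.258 0.101] rel slot [0.002 0.002 0.044] [0.563 0.279 0.105] [0.548 0.237 0.097] [[ 0.356 -0.047  0.933]
 [-0.136 -0.991  0.002]]
[-0.4    0.418  0.216  2.017 -1.138  0.841  0.533] [0.555 0.268 0.179]
[448 278  32  17 280] ((1.7867507934570312, 39.107547760009766), (59.95893096923828, 17.847171783447266), 0.162652850151062) [[-28.218  47.946]
 [-28.167  30.099]
 [ 31.791  30.269]
 [ 31.741  48.116]]
face x = a y + b z + c [-0.009 -0.198  0.01 ] 0.0025039468212733726
amb up tr [-1.982 -0.277 -0.539] rot [-7.976  0.911 -0.004] tcp [0.505 0.261 0.165]
amb up tr [-1.954 -0.022 -0.494] rot [-4.001  0.465 -0.001] tcp [0.506 0.268 0.166]
```

View pics/s2.png

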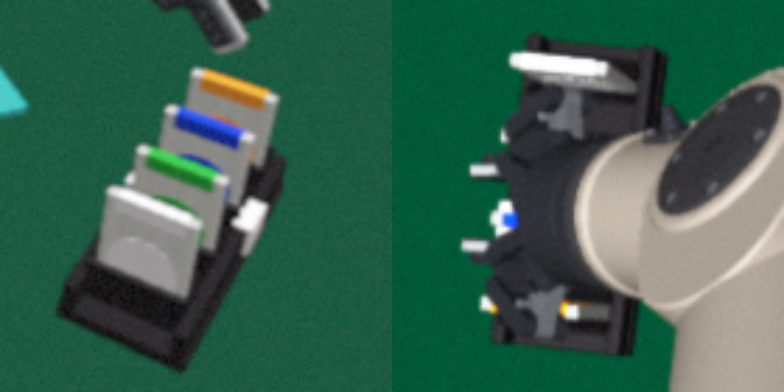

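The crop shows blue seated at the same height and level as its neighbours, released. Next is amber.

```bash
python3 -m pendant '{"translation":[[-0.5,0,0.2],[-1,0,0],[-1.5,0,-0.3],[-1.95,0,-0.5],[-1.95,0,-0.5],[-1.95,0,-0.5]],"delta_rot":[[-0.8,0.1,0],[-1.6,0.2,0],[-2.4,0.3,0],[-3.2,0.4,0],[-4,0.46,0],[-4,0.46,0]]}'; python3 -c "
from h import *
go('amb up',np.array(AMB)+[0,0,.1],-6.4,0,.027,-20)
go('amb',AMB,-6.4,0,.027,-20);print(get_obs()['joints'])"
```

```text
clock: 18.05
tcp_pos: [0.5054, 0.2698, 0.1661]
orientation: [-2.147, -1.926, -0.38]
contact_force: [0.0, -0.2, -0.2]
grip_width: 0.0343
gripper_force: 0.0
amb up tr [ 0.005 -0.085  0.011] rot [-0.004  0.007 -0.038] tcp [0.506 0.268 0.166]
amb tr [ 0.005 -0.085 -3.989] rot [-0.004  0.007 -0.038] tcp [0.506 0.268 0.066]
[-0.732  0.338  0.366  2.029 -0.662  0.731 -0.016]
```

```bash
python3 -m pendant '{"translation":[[0,-0.05,-0.8],[0,-0.05,-1.6],[0,-0.05,-2.3],[0,-0.05,-3],[0,-0.05,-3.6],[0,-0.05,-3.9],[0,-0.05,-3.9],[0,-0.05,-3.9]],"delta_rot":[[0,0,0],[0,0,0],[0,0,0],[0,0,0],[0,0,0],[0,0,0],[0,0,0],[0,0,0]]}' && python3 -m pendant '{"translation":[[0,0,0],[0,0,0],[0,0,0],[0,0,0],[0,0,0]],"delta_rot":[[0,0,0],[0,0,0],[0,0,0],[0,0,0],[0,0,0]]}' 0 40; python3 -c "
from h import *
print(get_obs()['joints'])"
```

```text
clock: 19.05
tcp_pos: [0.5065, 0.2671, 0.0696]
orientation: [-2.151, -1.923, -0.382]
contact_force: [0.2, 0.4, 0.8]
grip_width: 0.0339
gripper_force: 0.0
clock: 19.68
tcp_pos: [0.5054, 0.2674, 0.0696]
orientation: [-2.149, -1.923, -0.38]
contact_force: [-2.5, -0.7, 5.0]
grip_width: 0.0075
gripper_force: 39.3
[-0.624  0.489  0.247  2.083 -0.853  0.566  0.203]
```

```bash
python3 -m pendant '{"translation":[[0,0,0.3],[0,0,0.9],[0,0,1.7],[0,0,2.7],[0,0,3.7],[0,0,4.7],[0,0,5.6],[0,0,6.2],[0,0,6.2]],"delta_rot":[[0,0,0],[0,0,0],[0,0,0],[0,0,0],[0,0,0],[0,0,0],[0,0,0],[0,0,0],[0,0,0]]}'; python3 - <<'E'
from ik import *
q=get_obs()['joints'];print(q)
for l,c,y,t in (('a',[.55,0,.2],0,15),('pre',[.57,-.2,.19],3.3,25),('foc',FOC,3.3,25)):
    go(l,c,y,t,.027,-20);r=ik(*tgt(c,y,t,.027,-20),q);print(r);q=r[1] if r else q
# amber outline in hand
p,d=grab_frame('scene');P=pts('scene',d);c=tool(-6.4,0)[1];L=(P-np.array(AMB))@c;h=cv2.cvtColor(p,cv2.COLOR_RGB2HSV)
m=(d>0)&(np.abs(L[...,0]-.003)<.02)&(np.abs(L[...,1])<.06)&(L[...,2]>.06)&(h[...,2]>95)
n,lab,st,_=cv2.connectedComponentsWithStats(cv2.morphologyEx(m.astype(np.uint8),2,np.ones((3,3))));i=1+np.argmax(st[1:,4]);Q=L[lab==i]
r=cv2.minAreaRect((Q[:,1:]*1000).astype(np.float32));print(st[i],r,np.median(Q[:,0]))
print('expected centre rel AMB', [0,0,(get_obs()['tcp_pos'][2]-.0664)*1000])
E
```

```text
clock: 20.8
tcp_pos: [0.5067, 0.2673, 0.2256]
orientation: [-2.15, -1.924, -0.385]
contact_force: [0.2, -0.4, -0.7]
grip_width: 0.0079
gripper_force: 39.1
[-0.779  0.256  0.419  1.979 -0.567  0.835 -0.125]
a tr [  1.633 -10.435  -0.66 ] rot [-0.188 -2.959  1.269] tcp [0.548 0.006 0.209]
(np.float64(0.3466593908920066), array([-0.343,  0.232,  0.494,  2.093, -0.739,  0.771,  0.699]))
pre tr [  2.356 -18.445  -1.083] rot [-0.156 -4.966  1.903] tcp [ 0.566 -0.194  0.199]
(np.float64(0.47660748329913094), array([ 0.355,  0.356,  0.167,  1.963, -0.831,  0.842,  1.219]))
foc tr [  3.756 -18.685  -1.523] rot [-0.156 -4.966  1.903] tcp [ 0.601 -0.2    0.188]
(np.float64(0.5295791786047006), array([ 0.344,  0.419,  0.162,  1.895, -0.84 ,  0.839,  1.205]))
[ 464  200   41   49 1303] ((1.9235992431640625, 159.1079559326172), (96.87431335449219, 60.54325485229492), 89.58848571777344) 0.0049277314531056765
expected centre rel AMB [0, 0, np.float64(158.03254607293977)]
```

Amber is in hand as modelled, with roll below 0.5° and its centre within about 2 mm. On to a point just short of the focus.

```bash
python3 -m pendant '{"translation":[[0.2,-1,0],[0.5,-2.5,0],[0.8,-4.2,0],[1.1,-6,0],[1.3,-7.8,0],[1.5,-9.6,0],[1.7,-11.4,-0.2],[1.9,-13.2,-0.4],[2.1,-15,-0.6],[2.3,-16.8,-0.9],[2.4,-18,-1.1],[2.4,-18.4,-1.1]],"delta_rot":[[0,-0.2,0.1],[0,-0.6,0.2],[0,-1,0.4],[-0.1,-1.5,0.6],[-0.1,-2,0.8],[-0.1,-2.5,1],[-0.1,-3,1.2],[-0.1,-3.5,1.4],[-0.15,-4,1.6],[-0.15,-4.5,1.8],[-0.15,-5,1.9],[-0.15,-5,1.9]]}'; python3 - <<'E'
from ik import *
print(get_obs()['joints']);go('foc',FOC,3.3,25,.027,-20)
E
```

```text
clock: 22.35
tcp_pos: [0.5645, -0.1953, 0.1947]
orientation: [1.966, 2.24, 0.837]
contact_force: [-0.2, 0.8, -0.7]
grip_width: 0.0083
gripper_force: 39.0
[ 0.093  0.394  0.516  1.983 -0.967  0.932  1.345]
foc tr [ 1.447 -0.183 -0.287] rot [ 0.006 -0.034  0.058] tcp [ 0.601 -0.2    0.188]
```

```bash
python3 -m pendant '{"translation":[[0.4,-0.05,-0.1],[0.8,-0.1,-0.2],[1.2,-0.15,-0.25],[1.45,-0.18,-0.3],[1.45,-0.18,-0.3],[1.45,-0.18,-0.3],[1.45,-0.18,-0.3]],"delta_rot":[[0,0,0],[0,0,0],[0,0,0.06],[0,0,0.06],[0,0,0.06],[0,0,0.06],[0,0,0.06]]}'; python3 - <<'E'
from ik import *
go('foc',FOC,3.3,25,.027,-20)
T,c=tool(3.3,25)
p,d=grab_frame('scene');P=pts('scene',d);L=(P-np.array(FOC))@c;h=cv2.cvtColor(p,cv2.COLOR_RGB2HSV)
m=(d>0)&(np.abs(L[...,0]-.004)<.015)&(np.abs(L[...,1])<.06)&(np.abs(L[...,2])<.07)&(h[...,2]>95)
n,lab,st,_=cv2.connectedComponentsWithStats(cv2.morphologyEx(m.astype(np.uint8),2,np.ones((2,2))));i=1+np.argmax(st[1:,4]);Q=L[lab==i]
print(st[i],cv2.minAreaRect((Q[:,1:]*1000).astype(np.float32)),np.median(Q[:,0]))
# lens ring in same camera: white pts near ring, in focus frame
m=(d>0)&(L[...,0]>.09)&(L[...,0]<.135)&(np.abs(L[...,1])<.05)&(np.abs(L[...,2])<.05)&(h[...,2]>140)&(h[...,1]<70)
Q=L[m];print(len(Q),Q.min(0),Q.max(0),np.percentile(Q,[3,97],axis=0))
t,dt=grab_frame('top');cv2.imwrite('pics/f.png',np.hstack([cv2.resize(p[150:300,130:330],(400,300)),cv2.resize(t[50:230,380:620],(400,300))])[...,::-1])
E
```

```text
clock: 23.22
tcp_pos: [0.602, -0.1976, 0.1892]
orientation: [1.954, 2.249, 0.84]
contact_force: [-0.2, -0.6, -1.2]
grip_width: 0.0074
gripper_force: 39.0
foc tr [-0.054 -0.089 -0.066] rot [ 0.008  0.007 -0.046] tcp [ 0.601 -0.2    0.188]
[ 234  185   30   48 1008] ((162.191162109375, 30.62408447265625), (717.624755859375, 114.41938018798828), 15.21288013458252) 0.005341552413505406
327 [ 0.121 -0.024 -0.034] [0.135 0.031 0.028] [[ 0.124 -0.014 -0.031]
 [ 0.134  0.03   0.026]]
```

View pics/f.png

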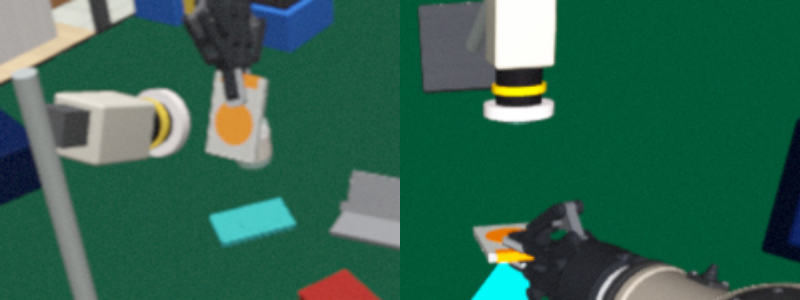

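Amber is held in front of the lens, square and level. The ring, measured in the focus frame, is centred within about 3 mm and its front is about 122 mm away. Handing in.

```bash
python3 -m pendant '{"translation":[[0,-0.05,-0.05],[0,-0.05,-0.05],[0,-0.05,-0.05],[0,-0.05,-0.05]],"delta_rot":[[0,0,0],[0,0,0],[0,0,0],[0,0,0]]}'; python3 -c "
from bench import *
print(hand_in())"
```

```text
clock: 23.82
tcp_pos: [0.6023, -0.1987, 0.1879]
orientation: [1.954, 2.25, 0.84]
contact_force: [0.4, 0.7, -0.3]
grip_width: 0.0076
gripper_force: 39.0
the job is handed in; nothing more can be done
None
```

The job is handed in at 23.8 s, with no verdict returned: blue stands seated and released in the tagged slot, and amber is held square and level in front of the lens, within a few millimetres of the focus by my measurements.

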